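# Seat the keyed lid of the garlic jar

### The arm

A 6-joint arm with a two-finger parallel gripper is mounted at the origin on the work surface. World frame = base frame: x ahead of the robot, y to its left, z up, the work surface at z = 0. Lengths are in m, angles in rad, forces in N, time in s.
With the tool pointing down it reaches from about 0.35 to 0.85 m from the base axis. Payload 8.1 kg.
Tool frame: the origin (TCP) lies midway between the tips of the shut fingers; the grasp point (between the pads) lies robot.grip_depth behind it (robot.grip_depth is the distance from the TCP to the grasp point, in m); z points along the fingers, y is the line along which they close (so a half turn about z gives the same grasp; the last joint's range is limited). The gripper opens to 93 mm and grips with 3 to 60 N. Pads are 15 mm wide; open, the fingers measure 128 mm over their backs; the gripper's body (75 mm by 188 mm) begins 65 mm behind the grasp point.
Start: joints at [-1.251, 0.13, 1.488, -0, 1.523, -0.085], TCP at [0.236, -0.552, 0.219] pointing down, gripper open.
Joint ranges: [-2.96, 2.96], [-0.89, 2.26], [0.02, 2.5], [-1.34, 4.48], [0, 2.73], [-2.66, 2.66]. Speed limits (rad/s): [2.39, 2.39, 2.79, 3.14, 3.14, 3.14].

### API

Orientations are given as a rotation vector (axis times angle).
In Python, from plant import robot gives the robot as it stands.
- The arm moves only by the tool carry_out, never from a script. Its argument "rows" is a list of rows, each a list of 6 numbers: the shift along the tool's x, y, z in m, then the turn, a rotation vector about the tool's x, y, z in degrees. A call has 1 to 12 rows; each row is the pose to reach, as a shift and turn from the pose commanded when the call began, along the tool's axes at that moment; what a row does not reach only later rows make up. A row lasts 1/8 s, in which the tool goes at most 62.5 mm and 10.7 degrees, less where a joint would pass 70% of its speed; a pose out of reach is approached as far as the arm can. A call with a gripper value outside its range is refused whole. "jaw" is the closure in counts, from 0 (fully open) to 255 (shut), set as the call begins (left out, the last holds). The fingers move at their own pace and stop on an object; "force" is the grip in N (left out, the last holds). Time passes only in rows, so rows that repeat a pose let the fingers close. It gives the time, the measured TCP pose, the force, the opening and the grip force at its end, in the units of the state.
- robot.read_state(): the state, without advancing time (a new reading comes with each control period).
- robot.read_camera(name): name is "scene" or "top"; returns the picture (400x640x3 uint8, red, green, blue); there is no depth.
- robot.camera_model(name): a dict with "fx", "fy", "cx", "cy" (pixels), "dist" ([k1, k2, p1, p2, k3] as OpenCV has them; the pictures are not rectified), "R" (3x3) and "t" (3): a world point X has camera coordinates R X + t. Camera axes: x right, y down, z forward; pixel columns grow to the right and rows downward; lengths in m; the calibration is good to about 2 mm. A picture is of the moment at which its call begins. camera_model takes no time and is no camera call.
- robot.close_job(): hands the job in; it is judged then, once.
Trained networks look in the newest picture that a camera, given by its name, has taken for a name from the list of things; names that differ only in an ending like _2 or _b are one class to them, and where a whole thing is asked for, a point or a joint stands for the part that bears it (a point fixed in the world has none). Each returns a list of dicts, best first, with "conf" (0 to 1); they miss things now and then, are a little off and sometimes report something else, mostly with a low value. They report only what shows in the picture. A call takes as long as a camera call. They do not tell look-alikes from the thing itself.
- robot.outline_of(camera, target): "pixels" (400x640 bool, what is visible of it) and "pixel" ([column, row] in pixels, amid what is visible of it).
The state is a dict: "t": time; "q": joint angles; "dq": joint speeds; "joint_torque": joint torques, N m; "tool_pos": TCP position; "orientation": TCP orientation; "force": force on the tool from outside, world axes, zero at the start; "wrist_torque": the same for the moment, N m; "opening": finger opening in m; "gripper_force": force on a finger pad.
Only numpy, scipy, OpenCV 4.12 (cv2) and the standard library are available. Lean on these libraries where they do the work, as an engineer would, in place of code of your own. Each camera call takes 0.05 s, during which the arm holds its last target. There are 200 camera calls.

### The job

Close the garlic jar: push the wooden tab on its lid round with a fingertip until the notch in the lid's edge is over the steel pin on the jar, then press the lid down with the fingertips until it is fully home. Do not pinch the tab or lift the lid, leave everything else on the counter where it is, and finish with the hand clear.

Things in the scene. Friction and masses are not known exactly. Their poses are not given: they have to be found in the camera images.
- jar: garlic jar, glazed cream ceramic, fixed to the counter, 126 mm across and 82 mm tall without its lid, with a steel guide pin on its side. Origin: centre of its underside on the counter. z up; its x axis points from the jar's axis towards the guide pin.
- pin (a point): centre of the top of the upright steel post (9 mm diameter) that carries the guide pin, 66 mm from the jar's axis, top 102 mm above the counter, just outside the lid's edge. The pin itself is a 9 mm round bar that points from the post inwards to the jar's axis under the lid, reaching to 46 mm from the axis.
- lid_centre (a point): centre of the lid's flat top, on the jar's axis. The lid is a flat round ceramic disc 116 mm in diameter and 14 mm thick; its top is 107 mm above the counter while it rides on the pin, 99 mm when seated. Its x axis points from the axis to the notch, z up.
- notch (a point): middle of the open notch in the lid's edge, at the height of the lid's top, 52 mm from the axis. The notch is 15 mm wide, cut right through the lid from 45.5 mm radius to the edge.
- tab_top (a point): top of the wooden thumb tab, an upright rib standing on the lid on the side opposite the notch, 38 mm from the axis. The rib runs radially from 24 to 52 mm from the axis, is 16 mm thick and stands 24 mm above the lid's top. Push on either of its broad sides to turn the lid.
- lid_turn (a joint): turn of the lid in rad about the vertical, growing anticlockwise seen from above; 0 when the notch is exactly over the pin (the drop is free within about 0.05 rad either way). It starts between 0.6 and 2.0. It turns stiffly (about 0.1 N m) and stays where it is left.
- lid_press (a joint): how far the lid is pressed down, in m: 0 riding on the pin, 0.008 fully seated, below 0 if lifted. A tight seal: it takes about 5 N to press down, stays where it is left, and does not go down until the notch is over the pin.
- tab_left: the broad side of the thumb tab that faces anticlockwise (a push on it turns the lid clockwise seen from above, making lid_turn smaller): a cheek 28 long, 6 thick, 20 mm tall. Origin on the jar's axis at the lid's underside, axes as the lid's.
- tab_right: the other broad side of the thumb tab, facing clockwise (a push on it turns the lid anticlockwise). Same size, origin and axes.
- pans: stack of three nested round aluminium pans, 216 mm across, 96 mm tall, with a spring-loaded steel clip over the rims on its robot side. A bystander. Origin at the centre of its underside.
- bowl: glass bowl with cork base, 124 mm across, 60 mm tall. A bystander. Origin at the centre of its underside.
- brush: black silicone pastry brush, 210 mm long, lying. A bystander. Origin at its middle, at the height of the counter.
- spoon: wooden salt spoon, 150 mm long, lying within about 70 mm of the garlic jar's foot. A bystander. Origin at its middle, at the height of the counter.
- bulb: garlic bulb, 50 mm across and 50 mm tall, standing close to the garlic jar. A bystander. Origin at the centre of its underside.
- crock: smaller closed salt crock with a round central knob, 98 mm across, 88 mm tall (no pin, no notch). A bystander. Origin at the centre of its underside.
- mill: turned wooden pepper mill, 52 mm across, 130 mm tall. A bystander. Origin at the centre of its underside.
Things that resemble listed ones, but are neither listed nor needed, are in the scene too. Leave any black or blue look-alike of the jar alone.

How it is judged:
At the end, for the whole second after the job is handed in: The lid sits at least 6.5 mm of its 8 mm down with its notch round the pin (within 0.1 rad), at rest, and every bystander is within 30 mm of where it started (value of joint lid_press above 0.0065 m and value of joint lid_turn between -0.1 and 0.1 rad and velocity of joint lid_turn between -0.05 and 0.05 rad/s and distance of each of pans, bowl, brush, spoon, bulb, crock, mill from where it was at the start of the episode below 0.03 m); the robot touches nothing.
It fails at once if the lid was lifted (more than 4 mm above where it rode on the pin) (value of joint lid_press below -0.004 m).
It fails at once if the tab was pinched: both its broad sides gripped at once with more than 1 N (contact force between the fingers and tab_left above 1 N and contact force between the fingers and tab_right above 1 N).
It fails at once if a bystander was moved more than 30 mm (distance of any of pans, bowl, brush, spoon, bulb, crock, mill from where it was at the start of the episode above 0.03 m).
It also fails if it takes over 40 s, if anything falls off the work surface, if the arm or the gripper's body presses on something with over 40 N, if the wrist force passes 120 N, or if a joint passes its speed limit or range.

## Working session

There is one attempt and no reset: what is moved stays moved. The work goes in short steps, Python scripts to look and compute and a tool call to move; the robot and the scene stay as the last step left them, time stands still between calls to the robot, and variables do not carry over. Pictures are saved under pics/ and viewed, at most 10 in all, crops included, and the job is handed in when it is done.

Besides the shell and the picture viewer there is one more tool, called after ">>>" as name(argument=value, ...) on one line, values as JSON. carry_out: Moves the arm, as the interface text tells. Its arguments: {"type":"object","properties":{"rows":{"type":"array"},"jaw":{"type":"number"},"force":{"type":"number"}},"required":["rows"]}

```bash
mkdir -p pics; ls; cat > h.py <<'E'
import numpy as np, cv2
from plant import robot
def ray(cam,px):
    m=robot.camera_model(cam);K=np.array([[m['fx'],0,m['cx']],[0,m['fy'],m['cy']],[0,0,1.]])
    u=cv2.undistortPoints(np.array([[px]],float),K,np.array(m['dist'],float))[0,0]
    R=np.array(m['R']);t=np.array(m['t'])
    return -R.T@t, R.T@np.array([u[0],u[1],1])
def atz(cam,px,z):
    o,d=ray(cam,px);return o+d*(z-o[2])/d[2]
def proj(cam,X):
    m=robot.camera_model(cam);K=np.array([[m['fx'],0,m['cx']],[0,m['fy'],m['cy']],[0,0,1.]])
    return cv2.projectPoints(np.array(X,float).reshape(-1,3),cv2.Rodrigues(np.array(m['R'],float))[0],np.array(m['t'],float),K,np.array(m['dist'],float))[0].reshape(-1,2)
E
python3 - <<'E'
from h import *
for c in('top','scene'):
    im=robot.read_camera(c);cv2.imwrite(f'pics/{c}0.png',im[:,:,::-1])
    for n in('jar','pin','lid_centre','notch','tab_top'):
        for r in robot.outline_of(c,n)[:3]: 
            print(c,n,round(r['conf'],2),np.round(r['pixel']),r['pixels'].sum(), np.round(atz(c,r['pixel'],{'jar':.1,'pin':.102,'tab_top':.131}.get(n,.107)),3))
print(robot.read_state(),robot.grip_depth)
E
```

```text
pics
top jar 0.95 [404. 176.] 1792 [ 0.62 -0.13  0.1 ]
top jar 0.9 [408. 254.] 1888 [ 0.417 -0.136  0.1  ]
top jar 0.79 [262. 116.] 1825 [0.79  0.246 0.1  ]
top pin 0.94 [327. 276.] 1751 [0.363 0.076 0.102]
top pin 0.93 [410. 258.] 1822 [ 0.406 -0.14   0.102]
top pin 0.92 [326. 204.] 1627 [0.549 0.076 0.102]
top lid_centre 0.91 [262. 114.] 1560 [0.792 0.245 0.107]
top lid_centre 0.83 [333. 277.] 1578 [0.358 0.06  0.107]
top lid_centre 0.82 [407. 257.] 1555 [ 0.408 -0.131  0.107]
top notch 0.91 [409. 177.] 1534 [ 0.617 -0.141  0.107]
top notch 0.82 [407. 262.] 1533 [ 0.396 -0.13   0.107]
top notch 0.71 [262. 114.] 1486 [0.792 0.246 0.107]
top tab_top 0.95 [406. 176.] 1526 [ 0.618 -0.131  0.131]
top tab_top 0.84 [329. 278.] 1581 [0.359 0.072 0.131]
top tab_top 0.67 [263. 114.] 1454 [0.785 0.239 0.131]
scene jar 0.92 [346. 314.] 2529 [0.822 0.242 0.1  ]
scene jar 0.73 [347. 179.] 1622 [0.411 0.093 0.1  ]
scene jar 0.72 [280. 169.] 1519 [ 0.447 -0.114  0.1  ]
scene pin 0.9 [251. 219.] 1851 [ 0.655 -0.102  0.102]
scene pin 0.87 [279. 170.] 1624 [ 0.453 -0.114  0.102]
scene pin 0.84 [325. 
[... 550 characters left out ...]
: 0.6, 'q': array([-1.25142196e+00,  1.30363456e-01,  1.48818308e+00,  1.92563057e-05,
        1.52302321e+00, -8.53826202e-02]), 'dq': array([-9.87476615e-05,  1.79651145e-03,  9.47133599e-04, -2.19880593e-04,
       -4.08574772e-04,  4.89189343e-05]), 'joint_torque': array([-3.55606362e-04, -5.59413528e+01, -4.91796076e+01,  7.68237887e-02,
        2.30506703e-02, -3.87713925e-06]), 'tool_pos': array([ 0.23631647, -0.5515104 ,  0.21866637]), 'orientation': array([3.07745695e+00, 6.31454117e-01, 3.42059338e-05]), 'force': array([ 0.36717862,  0.65805294, -0.2161813 ]), 'wrist_torque': array([-0.00676177,  0.0494175 ,  0.02187068]), 'gripper_force': 0.0, 'opening': 0.0927139373138322} 0.0188
```

View pics/top0.png

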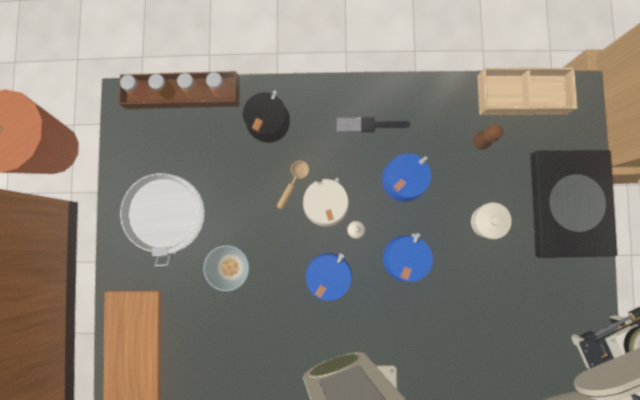

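View pics/scene0.png

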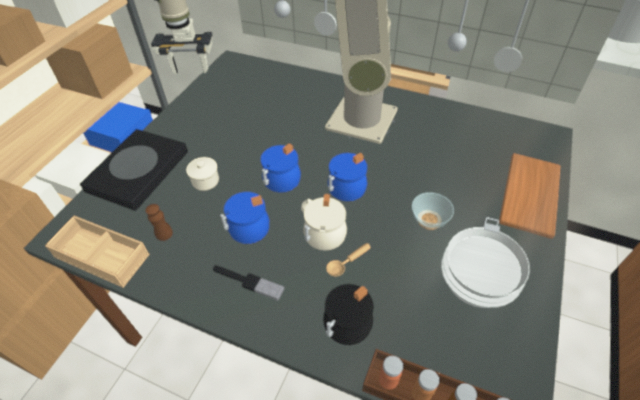

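The cream jar is at top (326,203) and scene (325,223). Its tab is near top (330,215), and the pin and notch are on its far side around (320–340,183). I'll enlarge both views.

```bash
python3 - <<'E'
from h import *
a=cv2.imread('pics/top0.png')[170:240,290:370];b=cv2.imread('pics/scene0.png')[185:255,285:365]
cv2.imwrite('pics/crop0.png',np.hstack([cv2.resize(x,(400,350),interpolation=cv2.INTER_CUBIC) for x in(a,b)]))
m=robot.camera_model
for c in('top','scene'): print(c,-np.array(m(c)['R']).T@np.array(m(c)['t']))
for c,hsvz in(('top',.131),('scene',.131)):
    im=cv2.imread(f'pics/{c}0.png');h=cv2.cvtColor(im,cv2.COLOR_BGR2HSV)
    y0,y1,x0,x1=(205,224,318,342) if c=='top' else (192,210,315,338)
    s=h[y0:y1,x0:x1];k=(s[...,1]>110)&(s[...,2]>70)&(s[...,0]<25)
    v,u=np.nonzero(k);p=(u.mean()+x0,v.mean()+y0);print(c,k.sum(),p,atz(c,p,.122))
E
```

```text
top [0.44514307 0.06516796 1.31964678]
scene [1.26564849 0.38091827 1.04402298]
top 27 (np.float64(329.18518518518516), np.float64(214.55555555555554)) [0.5199017  0.06916513 0.122     ]
scene 51 (np.float64(325.94117647058823), np.float64(198.90196078431373)) [0.52406296 0.07052455 0.122     ]
```

View pics/crop0.png

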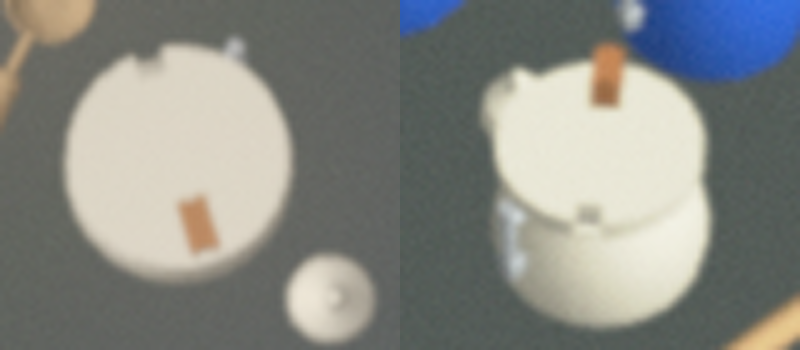

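The top crop shows the lid centred near (178,158), the notch at (150,65), the pin post at (235,47) and the tab at (198,224). I'll convert these to world positions and fit the lid's edge.

```bash
python3 - <<'E'
from h import *
from scipy.optimize import least_squares
im=cv2.imread('pics/top0.png').astype(int);
def cr(p): return ((p[0]+.5)/5-.5+290,(p[1]+.5)/5-.5+170)
nt=atz('top',cr((150,65)),.107);pn=atz('top',cr((236,47)),.102);tb=atz('top',cr((198,224)),.129)
o=robot.outline_of
c=atz('top',cr((178,155)),.107);print(c,nt,pn,tb)
# joint fit: jar centre, pin angle, lid angle, from notch(52mm),post(66),tab(38)
g=lambda t,r:r*np.array([np.cos(t),np.sin(t)])
def res(x):
    C=x[:2];return np.r_[nt[:2]-C-g(x[3],52e-3),pn[:2]-C-g(x[2],66e-3),tb[:2]-C+g(x[3],38e-3),c[:2]-C]
s=least_squares(res,[*c[:2],0,.3]);print(s.x,np.round(s.fun*1e3,1),'turn',s.x[3]-s.x[2])
# scene check
C=s.x[:2]
for nm,X in(('notch',[*(C+g(s.x[3],.052)),.107]),('tab',[*(C-g(s.x[3],.038)),.131]),('post',[*(C+g(s.x[2],.066)),.102]),('c',[*C,.107])):
    print(nm,[ (proj('scene',X)[0]-[285,185]+.5)*5, (proj('top',X)[0]-[290,170]+.5)*5])
print(cv2.Rodrigues(robot.read_state()['orientation'])[0])
for n in('bulb','bowl','spoon','pans','crock','mill','brush'):
    robot.read_camera('top')
    print(n,[(round(r['conf'],2),np.round(atz('top',r['pixel'],.03),3)) for r in o('top',n)[:2]])
E
```

```text
[0.55754733 0.07923733 0.107     ] [0.60521375 0.09345474 0.107     ] [0.61489773 0.04808386 0.102     ] [0.51986375 0.06909933 0.129     ]
[ 0.55645948  0.07927475 -0.49027444  0.27885267] [-1.2 -0.1  0.2 -0.1 -0.1  0.3  1.1 -0. ] turn 0.769127107415494
notch [array([189.01618861, 208.48098536]), array([150.22470049,  63.1679056 ])]
tab [array([207.08818843,  55.41960179]), array([199.0381719, 224.1251203])]
post [array([106.74752404, 200.32640124]), array([236.28988285,  47.90229806])]
c [array([199.81936371, 134.78422194]), array([178.45026191, 157.56977015])]
[[ 9.19198482e-01  3.93794552e-01  2.54526446e-05]
 [ 3.93794553e-01 -9.19198482e-01 -1.57058922e-05]
 [ 1.72111375e-05  2.44599451e-05 -1.00000000e+00]]
bulb [(0.69, array([ 0.492, -0.004,  0.03 ])), (0.35, array([0.563, 0.084, 0.03 ]))]
bowl [(0.91, array([0.387, 0.361, 0.03 ]))]
spoon [(0.62, array([0.635, 0.164, 0.03 ])), (0.19, array([0.555, 0.082, 0.03 ]))]
pans [(0.68, array([0.531, 0.539, 0.03 ]))]
crock [(0.56, array([ 0.502, -0.385,  0.03 ]))]
mill [(0.65, array([ 0.746, -0.383,  0.03 ]))]
brush [(0.58, array([ 0.771, -0.027,  0.03 ]))]
```

Both views agree: jar centre is (0.5565, 0.0793) and lid_turn is about 0.77. I'll shut the fingers and go to a spot beside the tab's −y side, high up.

>>> carry_out(rows=[[0.05,-0.041,0.002,0,0,0],[0.1,-0.083,0.004,0,0,1],[0.15,-0.124,0.006,0,0,2],[0.2,-0.166,0.008,0,0,3],[0.25,-0.207,0.01,0,0,4],[0.3,-0.249,0.012,0,0,5],[0.35,-0.29,0.014,0,0,6],[0.4,-0.332,0.016,0,0,7.2],[0.45,-0.373,0.018,0,0,7.2],[0.499,-0.414,0.019,0,0,7.2],[0.499,-0.414,0.019,0,0,7.2],[0.499,-0.414,0.019,0,0,7.2]], jaw=255, force=20)

```text
t: 2.8
tool_pos: [0.5322, 0.0272, 0.1994]
orientation: [-3.11, -0.442, 0.001]
force: [-0.1, -0.5, -0.6]
opening: 0.0002
gripper_force: 0.0
```

>>> carry_out(rows=[[0,0.0,0.03,0,0,0],[0,0,0.06,0,0,0],[0,0,0.078,0,0,0],[0,0,0.085,0,0,0],[0,0,0.085,0,0,0],[0,-0.005,0.085,0,0,0],[0,-0.01,0.085,0,0,0],[0,-0.014,0.085,0,0,0],[0,-0.014,0.085,0,0,0]])

```text
t: 3.92
tool_pos: [0.5281, 0.0395, 0.1149]
orientation: [3.111, 0.438, 0.001]
force: [-0.0, 0.2, 0.4]
opening: 0.0003
gripper_force: 0.0
```

```bash
python3 - <<'E'
from h import *
im={c:robot.read_camera(c)[:,:,::-1] for c in('top','scene')}
a=im['top'][170:240,290:370];b=im['scene'][165:235,285:365]
cv2.imwrite('pics/crop1.png',np.hstack([cv2.resize(x,(400,350),interpolation=cv2.INTER_CUBIC) for x in(a,b)]))
E
```

```text
(no output)
```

View pics/crop1.png

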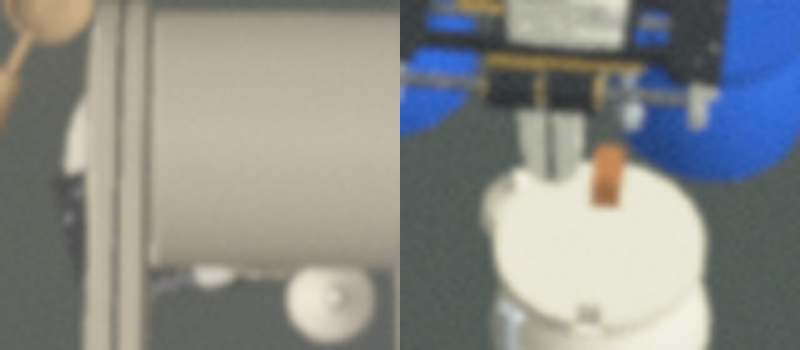

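The fingers stand at scene crop (550,150), just left of the tab (608,175), with nothing touched. I'll push the tab round about 36° on an arc and then check.

>>> carry_out(rows=[[0,-0.005,0,0,0,0],[-0.0017,-0.0077,0,0,0,4],[-0.0032,-0.0105,0,0,0,8],[-0.0046,-0.0135,0,0,0,12],[-0.0057,-0.0165,0,0,0,16],[-0.0066,-0.0196,0,0,0,20],[-0.0073,-0.0227,0,0,0,24],[-0.0078,-0.0258,0,0,0,28],[-0.008,-0.0291,0,0,0,32],[-0.008,-0.0323,0,0,0,36],[-0.008,-0.0323,0,0,0,36]])

```text
t: 5.4
tool_pos: [0.5113, 0.0679, 0.1146]
orientation: [3.094, -0.545, -0.0]
force: [0.1, -1.8, 0.0]
opening: 0.0002
gripper_force: 0.6
```

```bash
cat > look.py <<'E'
from h import *
import sys
C=np.array([.5565,.0793]);s=robot.read_state();R=cv2.Rodrigues(s['orientation'])[0]
yaw=np.arctan2(R[1,0],R[0,0]);d=R[:2,:2].T@(s['tool_pos'][:2]-C)
print('yaw',yaw,'rel',d,'lid turn if off .0255:',yaw+.49-(.0255-d[1])/.038, 'F',s['force'])
b=robot.read_camera('scene')[170:240,285:365,::-1]
g=lambda t,r,z:[*(C+r*np.array([np.cos(t),np.sin(t)])),z]
im=cv2.resize(b,(640,560),interpolation=cv2.INTER_CUBIC)
for k in(0,.1,.2,.3):
    p=(proj('scene',g(-.49+k,.052,.107))[0]-[285,170]+.5)*8;cv2.circle(im,tuple(int(v) for v in p),2,(0,0,255),-1)
cv2.imwrite(f'pics/{sys.argv[1]}.png',im)
E
python3 look.py l2
```

```text
yaw -0.3486674292842602 rel [-0.03852993  0.02616659] lid turn if off .0255: 0.15887442653339862 F [ 0.09345465 -1.76720486  0.02576953]
```

View pics/l2.png

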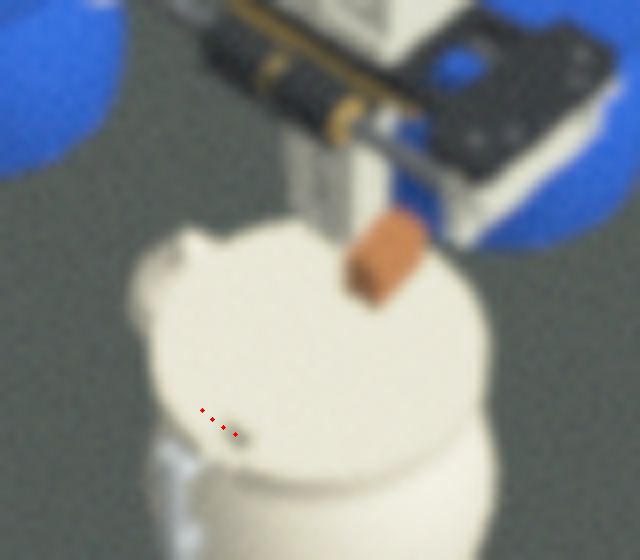

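The notch shows at about (235,435), which suggests lid_turn is around 0.25. The finger is touching the tab. I'll get a finer estimate from the tab's colour blob and the notch.

```bash
cat > tab.py <<'E'
from h import *
from scipy.optimize import minimize_scalar
C=np.array([.5565,.0793])
def blob(im,c,x0,x1,y0,y1):
    s=cv2.cvtColor(im,cv2.COLOR_BGR2HSV)[y0:y1,x0:x1];k=(s[...,1]>110)&(s[...,2]>70)&(s[...,0]<25)
    n,l,st,ce=cv2.connectedComponentsWithStats(k.astype(np.uint8));i=1+np.argmax(st[1:,4]);return ce[i]+[x0,y0],st[i,4]
def poly(c,a):   # projected centroid of the tab box
    ax=np.array([np.cos(a),np.sin(a)]);t=np.array([-ax[1],ax[0]])
    P=np.array([[*(C-r*ax+w*t),z] for r in(.024,.052) for w in(-.008,.008) for z in(.107,.131)])
    h=cv2.convexHull(proj(c,P).astype(np.float32));m=cv2.moments(h);return np.array([m['m10']/m['m00'],m['m01']/m['m00']])
def est(im,c='scene'):
    p,n=blob(im,c,305,350,185,215);s=minimize_scalar(lambda a:((poly(c,a)-p)**2).sum(),bounds=(-1,.6),method='bounded')
    return p,n,s.x,s.fun**.5
if __name__=='__main__':
    for im in(cv2.imread('pics/scene0.png'),np.ascontiguousarray(robot.read_camera('scene')[:,:,::-1])):
        p,n,a,e=est(im);print(p,n,'lid angle',a,'turn',a+.49,'err px',e)
E
python3 tab.py
```

```text
[325.94117647 198.90196078] 51 lid angle 0.2745976976652868 turn 0.7645976976652868 err px 0.4816689892596476
[332.75862069 201.36206897] 58 lid angle -0.3111429504377135 turn 0.17885704956228649 err px 0.7709547332072074
```

>>> carry_out(rows=[[-0.0009,-0.0014,0,0,0,2],[-0.0017,-0.0027,0,0,0,4],[-0.0025,-0.0041,0,0,0,6],[-0.0032,-0.0055,0,0,0,8],[-0.0032,-0.0055,0,0,0,8]])

```text
t: 6.12
tool_pos: [0.5102, 0.0741, 0.1145]
orientation: [3.048, -0.758, -0.001]
force: [-1.1, -1.6, 0.7]
opening: 0.0004
gripper_force: 0.9
```

```bash
python3 tab.py; python3 look.py l3
```

```text
[325.94117647 198.90196078] 51 lid angle 0.2745976976652868 turn 0.7645976976652868 err px 0.4816689892596476
[333.89473684 202.61403509] 57 lid angle -0.4582245477575716 turn 0.03177545224242839 err px 1.122439468719841
yaw -0.48724157880478713 rel [-0.03846296  0.02632462] lid turn if off .0255: 0.02445906925778252 F [-1.20953131 -2.12728437  0.34091579]
```

View pics/l3.png

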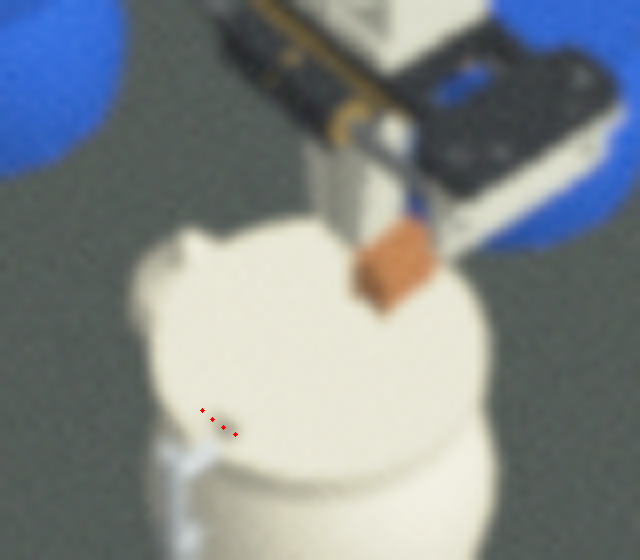

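The pin bar now lies under the notch, at (190–220,455), and lid_turn is near 0.03–0.1. I'll back off for an unobstructed top view.

>>> carry_out(rows=[[0,0.008,0,0,0,0],[0,0.02,-0.01,0,0,0],[0,0.03,-0.05,0,0,0],[0,0.06,-0.085,0,0,0],[0,0.12,-0.085,0,0,0],[0,0.18,-0.085,0,0,0],[0,0.24,-0.085,0,0,0],[0,0.24,-0.085,0,0,0]])

```text
t: 7.22
tool_pos: [0.3959, -0.1415, 0.2006]
orientation: [3.044, -0.77, 0.002]
force: [-0.7, 0.8, 0.2]
opening: 0.0002
gripper_force: 0.0
```

```bash
python3 - <<'E'
from h import *
im={c:robot.read_camera(c)[:,:,::-1] for c in('top','scene')}
a=im['top'][170:240,290:370];b=im['scene'][185:255,285:365]
cv2.imwrite('pics/crop4.png',np.hstack([cv2.resize(x,(400,350),interpolation=cv2.INTER_CUBIC) for x in(a,b)]))
E
```

```text
(no output)
```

View pics/crop4.png

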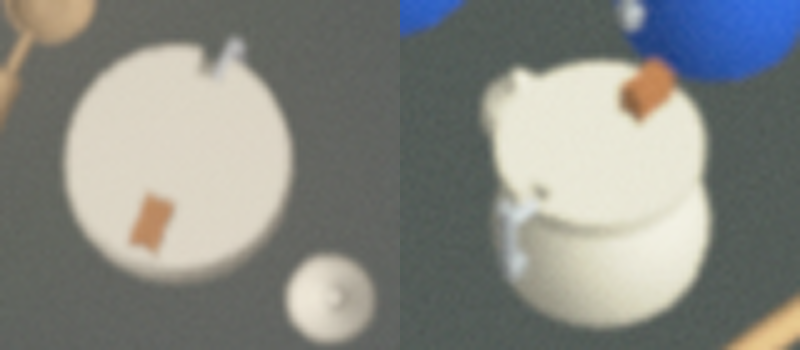

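From the top, the tab is at crop (152,223), and the notch gap spans (205–235,65) with the pin in its right-hand part. So a little more clockwise turn is needed.

```bash
python3 - <<'E'
from h import *
C=np.array([.5565,.0793])
cr=lambda p:((p[0]+.5)/5-.5+290,(p[1]+.5)/5-.5+170)
t=atz('top',cr((152,223)),.129)[:2]-C;print(t,'turn',np.arctan2(-t[1],-t[0])+.49)
from tab import blob
for n,im in(('0',cv2.imread('pics/top0.png')),('1',np.ascontiguousarray(robot.read_camera('top')[:,:,::-1]))):
    p,k=blob(im,'top',305,345,200,228);t=atz('top',p,.129)[:2]-C;print(n,p,k,t,'turn',np.arctan2(-t[1],-t[0])+.49)
for a in(0,.1,.2): print(a,(proj('top',[*(C+.05*np.array([np.cos(a-.49),np.sin(a-.49)])),.107])[0]-[290,170]+.5)*5)
s=robot.read_state();R=cv2.Rodrigues(s['orientation'])[0];print(s['tool_pos'],'yaw',np.arctan2(R[1,0],R[0,0]),'centre in tool',R.T@(np.r_[C,.107]-s['tool_pos']))
E
```

```text
[-0.03585819  0.01338289] turn 0.13279318535643897
0 [329.18518519 214.55555556] 27 [-0.03703525 -0.01015823] turn 0.7577017743686296
1 [319.70967742 214.06451613] 31 [-0.03550182  0.01412423] turn 0.11135256167775198
0 [222.3279606  73.3193892]
0.1 [213.66850673  69.39995036]
0.2 [204.66104222  66.35928321]
[ 0.39788    -0.13762904  0.20017279] yaw -0.4894637998414319 centre in tool [ 0.03792119 -0.26597907  0.09336382]
```

lid_turn is about 0.11, so the finger is thinner than I assumed: its half-thickness is about 14 mm. I'll go back and push the last bit with offset 0.0215.

>>> carry_out(rows=[[0,-0.06,0,0,0,0],[0,-0.12,0,0,0,0],[0,-0.18,0,0,0,0],[0,-0.22,0.02,0,0,0],[0,-0.22,0.06,0,0,0],[0,-0.222,0.085,0,0,0],[0,-0.23,0.085,0,0,0],[0,-0.238,0.085,0,0,0],[0,-0.241,0.085,0,0,0],[0,-0.243,0.085,0,0,0],[0,-0.2445,0.085,0,0,0],[0,-0.2445,0.085,0,0,0]])

```text
t: 8.88
tool_pos: [0.5129, 0.078, 0.1151]
orientation: [-3.048, 0.761, -0.002]
force: [-0.9, -1.4, 1.1]
opening: 0.0005
gripper_force: 0.7
```

```bash
python3 look.py l5; python3 tab.py
```

```text
yaw -0.4891685032089736 rel [-0.03783923  0.02166206] lid turn if off .0255: -0.10016694742528781 F [-0.88732998 -1.40392846  1.11227187]
[325.94117647 198.90196078] 51 lid angle 0.2745976976652868 turn 0.7645976976652868 err px 0.4816689892596476
[334.9        203.36666667] 60 lid angle -0.5749387811894164 turn -0.08493878118941645 err px 0.9828423318123293
```

Net change puts lid_turn near 0. Next I'll lift clear, move over the lid's centre and press down.

>>> carry_out(rows=[[0,0.008,0,0,0,0],[0,0.014,-0.01,0,0,0],[0.01,0.014,-0.04,0,0,0],[0.04,-0.0215,-0.04,0,0,0],[0.04,-0.0215,-0.02,0,0,0],[0.04,-0.0215,0.002,0,0,0],[0.04,-0.0215,0.006,0,0,0],[0.04,-0.0215,0.009,0,0,0],[0.04,-0.0215,0.011,0,0,0],[0.04,-0.0215,0.011,0,0,0]])

```text
t: 10.22
tool_pos: [0.5582, 0.0782, 0.1043]
orientation: [-3.048, 0.76, -0.001]
force: [-2.2, -0.4, 4.1]
opening: 0.0003
gripper_force: 1.7
```

The lid is going down at about 4 N.

>>> carry_out(rows=[[0,0,0.002,0,0,0],[0,0,0.004,0,0,0],[0,0,0.005,0,0,0],[0,0,0.006,0,0,0],[0,0,0.007,0,0,0],[0,0,0.007,0,0,0]])

```text
t: 10.98
tool_pos: [0.5588, 0.0783, 0.099]
orientation: [-3.048, 0.76, -0.003]
force: [-8.7, -2.1, 19.8]
opening: 0.0008
gripper_force: 9.8
```

It's at z = 0.099 with the force rising to 20 N, so it has bottomed out. I'll press slightly more, then lift away.

>>> carry_out(rows=[[0,0,0.0015,0,0,0],[0,0,0.0015,0,0,0],[0,0,-0.005,0,0,0],[0,0,-0.04,0,0,0],[0,0,-0.1,0,0,0],[0,0.06,-0.1,0,0,0],[0,0.12,-0.1,0,0,0],[0,0.18,-0.1,0,0,0],[0,0.24,-0.1,0,0,0],[0,0.25,-0.1,0,0,0],[0,0.25,-0.1,0,0,0]])

```text
t: 12.35
tool_pos: [0.4406, -0.1426, 0.1964]
orientation: [-3.047, 0.763, -0.0]
force: [0.7, -0.0, -0.6]
opening: 0.0007
gripper_force: 0.0
```

```bash
python3 - <<'E'
from h import *
im={c:robot.read_camera(c)[:,:,::-1] for c in('top','scene')}
a=im['top'][170:240,290:370];b=im['scene'][185:255,285:365]
cv2.imwrite('pics/crop6.png',np.hstack([cv2.resize(x,(400,350),interpolation=cv2.INTER_CUBIC) for x in(a,b)]))
E
```

```text
(no output)
```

View pics/crop6.png

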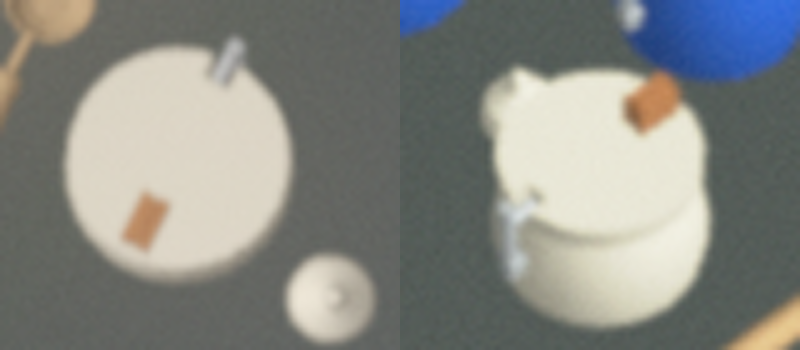

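The lid now sits lower, the pin fills the notch at top crop (228,62), the neighbours haven't moved, and the hand is clear.

```bash
python3 -c "
from plant import robot
print(robot.close_job())"
```

```text
the job is handed in; nothing more can be done
None
```

The garlic jar is closed: the notch is over the pin, the lid is pressed fully home, the hand is clear and the job is handed in, though no verdict came back.

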